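# Stow a parts case under the bench riser and tug-test its catch

## Task

Take the blue parts case by its yellow handle and slide it, handle towards you, under the low plywood riser into the empty bay next to the red case, fully home so that the yellow spring catch in the bench pops up in front of it. Then pull back on the handle with about 12 N for a second to prove that the catch holds (never above 25 N), and let go, leaving the case stowed behind the catch. Leave everything else where it is.

Things in the scene. Friction and masses are not known exactly. Their poses are not given: they have to be found in the camera images.
- case_center (a point): centre of the blue parts case, a closed box 100 mm deep (its x) x 130 mm wide (its y) x 46 mm tall, clear-topped with compartments, about 0.35 kg; this point is half-way up, 23 mm above its underside. The handle sticks out of the middle of its front face along its -x; its +x end goes into the bay first
- case_handle (a point): where to grip the case: on its yellow blade handle, 58 mm out from the front face (108 mm along -x from the case centre) and 26 mm above the case's underside. The blade is 80 mm long along x (0 to 80 mm out), 12 mm thick along y and 24 mm tall (14 to 38 mm above the underside). Pinch its two sides from above, fingers closing along y
- riser: the plywood riser, fixed on the bench; origin on the bench in the middle of the empty bay's mouth, x level and into the bay, y left looking in, z up. Its board's top is at 66 mm; it reaches from y = +84 to -240 mm and 125 mm back from the mouth. The other bay (centred on y = -156 mm) holds the red case, its handle sticking 77 mm out
- bay_mouth (a point): the same point, for the empty bay: 144 mm wide (y -72 to +72 mm), 52 mm high under the board (6 mm above the case), 103 mm deep to its back panel, which stops the case with its front face 3 mm inside the mouth (case centre at x = 53 mm)
- catch (a joint): yellow spring catch in the bench before the empty bay: a ramp 30 mm wide, rising over 22 mm towards the bay to 10 mm high; its upright rear face is level with the bay's mouth, 3 mm before a fully home case. 0 = up, -0.012 m = fully down. The case presses it down (about 2 N) as it slides over; it springs up once the case has passed
- carriage (a joint): how far (m) a case pulling on the catch has drawn it out of the bay, along the riser's -x; 0 at rest, at most 0.020. Sprung at 1.5 N per mm, so it reads the pull on the catch: 0.004 = 6 N, 0.008 = 12 N. Friction of the case on the bench takes another 2 to 4 N of the hand's pull
- catch_face (a point): middle of the top of the catch's rear face, 9 mm above the bench
- red_case: the red parts case of the same shape already stored in the neighbouring bay; a bystander, origin in the middle of its underside
- paint_tin: a green-banded paint tin, 90 mm across, 110 mm tall; a bystander, origin in the middle of its underside
- jar: a glass jar with red cap, 56 mm across, 80 mm tall, standing on the riser; a bystander, origin in the middle of its underside
- spray_can: a spray can with blue band, 52 mm across, 150 mm tall, standing on the riser; a bystander, origin in the middle of its underside
- wrench: a steel wrench lying flat on the bench; a bystander, origin in the middle of its underside
- hammer: a hammer lying on the bench; a bystander, origin in the middle of its underside
- offcut_tray: a small open wooden tray, 150 x 110 x 50 mm; a bystander, origin in the middle of its underside
There are look-alikes about, which are no part of the job. Of the things like the part that bears case_center, leave any that is green; of the rest the larger one is meant.

How it is judged:
By the outcome, as a careful person would: the job done as asked, in the order asked, and still so for the second after the job is handed in, with the robot touching nothing.
It also fails if it takes over 53 s, if anything falls off the work surface, if the arm or the gripper's body presses on something with over 40 N, if the wrist force passes 120 N, or if a joint passes its speed limit or range.

## Robot

A 6-joint arm with a two-finger parallel gripper is mounted at the origin on the work surface. World frame = base frame: x ahead of the robot, y to its left, z up, the work surface at z = 0. Lengths are in m, angles in rad, forces in N, time in s.
With the tool pointing down it reaches from about 0.35 to 0.975 m from the base axis. Payload 4.9 kg.
Tool frame: the origin (TCP) lies on the mounting face of the last link; the fingertips stand 173 mm ahead of it and the grasp point (between the pads) lies 155 mm ahead of it (tcp_to_grasp is the distance from the TCP to the grasp point, in m); z points along the fingers, y is the line along which they close (so a half turn about z gives the same grasp; the last joint's range is limited). The gripper opens to 85 mm and grips with 20 to 120 N. Pads are 22 mm wide; open, the fingers measure 114 mm over their backs; the gripper's body (76 mm by 85 mm) begins 54 mm behind the grasp point. The pads swing forward as they close: fully open they stand 13 mm farther back than shut.
Start: joints at [1, 0.053, 1.613, -0, 1.476, -0.119], TCP at [0.273, 0.562, 0.405] pointing down, gripper open.
Joint ranges: [-3.01, 3.01], [-1.01, 2.22], [0.06, 2.58], [-1.02, 4.17], [0.09, 2.62], [-3.14, 3.14]. Speed limits (rad/s): [2.57, 2.57, 3.14, 3.14, 3.14, 3.14].

## Interface

Orientations are given as a rotation vector (axis times angle).
In Python, from station import get_obs, get_image, calibration, finish_job, tcp_to_grasp gives the robot as it stands. The module is installed in compiled form; this text tells all that it offers.
- The arm moves only by the tool arm_command, never from a script. Its argument "plan" is a list that holds one entry, the list of rows, each a list of 6 numbers: the shift along the tool's x, y, z in cm, then the turn, a rotation vector about the tool's x, y, z in rad. A call has 1 to 12 rows; each row is the pose to reach, as a shift and turn from the pose commanded when the call began, along the tool's axes at that moment; what a row does not reach only later rows make up. A row lasts 1/12 s, in which the tool goes at most 41.7 mm and 7.16 degrees, less where a joint would pass 70% of its speed; a pose out of reach is approached as far as the arm can. A call with a gripper value outside its range is refused whole. "gripper" is the closure, from -1 (fully open) to 1 (shut), set as the call begins (left out, the last holds). The fingers move at their own pace and stop on an object; "force" is the grip in N (left out, the last holds). Time passes only in rows, so rows that repeat a pose let the fingers close. It gives the time, the measured TCP pose, the force, the opening and the grip force at its end, in the units of the state.
- get_obs(): the state, without advancing time (a new reading comes with each control period).
- get_image(name): name is "side" or "top" or "wrist"; returns (picture, depth): 480x640x3 uint8, blue, green, red; 480x640 float32, m along the optical axis (not along the pixel's ray), 0 where there is no reading.
- calibration(name): a dict with "fx", "fy", "cx", "cy" (pixels), "pose" (4x4, takes a point from camera to world coordinates). Camera axes: x right, y up, looking along -z (the intrinsics and any distortion apply to the point x, -y, -z); pixel columns grow to the right and rows downward; lengths in m; the calibration is good to about 2 mm. A picture is of the moment at which its call begins: read the wrist's pose just before it. calibration takes no time and is no camera call; for the wrist camera it gives the pose at the moment of the call.
- finish_job(): hands the job in; it is judged then, once.
The state is a dict: "t": time; "q": joint angles; "dq": joint speeds; "effort": joint torques, N m; "tool_pos": TCP position; "tool_rot": TCP orientation; "contact_force": force on the tool from outside, world axes, zero at the start; "wrist_torque": the same for the moment, N m; "opening": finger opening in m; "grip_force": force on a finger pad.
Only numpy, scipy, OpenCV 4.12 (cv2) and the standard library are available. Lean on these libraries where they do the work, as an engineer would, in place of code of your own. Each camera call takes 0.05 s, during which the arm holds its last target. There are 200 camera calls.

## Working session

There is one attempt and no reset: what is moved stays moved. The work goes in short steps, Python scripts to look and compute and a tool call to move; the robot and the scene stay as the last step left them, time stands still between calls to the robot, and variables do not carry over. Pictures are saved under pics/ and viewed, at most 10 in all, crops included, and the job is handed in when it is done.

Besides the shell and the picture viewer there is one more tool, called after "Call:" in YAML: its name, and indented under it one key for each argument. arm_command: Moves the arm, as the interface text tells. Its arguments: {"type":"object","properties":{"plan":{"type":"array"},"gripper":{"type":"number"},"force":{"type":"number"}},"required":["plan"]}

```bash
mkdir -p pics
cat > h.py <<'E'
import numpy as np, cv2
from scipy.spatial.transform import Rotation as R
from station import *
def pts(name,depth,c=None):
    c=c or calibration(name); v,u=np.mgrid[:480,:640]
    d=depth; P=np.stack([(u-c['cx'])/c['fx']*d,-(v-c['cy'])/c['fy']*d,-d],-1)
    M=np.array(c['pose']); return P@M[:3,:3].T+M[:3,3]
E
python3 - <<'E'
from h import *
o=get_obs();print(o)
for n in('top','side'):
    c=calibration(n);print(c)
    im,d=get_image(n);cv2.imwrite(f'pics/{n}0.png',im);np.save(f'{n}.npy',pts(n,d,c))
E
```

```text
{'t': 0.0, 'q': array([ 1.00000443e+00,  5.33478140e-02,  1.61428475e+00,  1.21105976e-05,
        1.47601093e+00, -1.18990242e-01]), 'dq': array([ 0.00032942, -0.00016274,  0.00029243, -0.00089997, -0.00060184,
        0.00094945]), 'effort': array([ 1.99231792e-03, -3.93678331e+01, -3.70180535e+01,  1.12095561e-04,
        6.80013283e-03,  9.23419975e-06]), 'tool_pos': array([0.27271368, 0.56206437, 0.40347379]), 'tool_rot': array([-7.03511319e-01, -3.06108472e+00,  3.02466669e-03]), 'contact_force': array([ 0.15796673, -0.10214833, -0.05934652]), 'wrist_torque': array([ 0.05804896,  0.04854985, -0.01441241]), 'grip_force': 0.0, 'opening': 0.0854280572940102}
{'fx': 476.141048977493, 'fy': 476.141048977493, 'cx': 320.30844983556455, 'cy': 238.76597143531336, 'pose': array([[-0.10864944,  0.96676069, -0.23144993,  0.26967447],
       [-0.99407267, -0.10656457,  0.02152949,  0.01339686],
       [-0.00385049,  0.23241722,  0.97260856,  1.20468632],
       [ 0.        ,  0.        ,  0.        ,  1.        ]])}
{'fx': 622.7823965127722, 'fy': 622.7823965127722, 'cx': 324.2041789938589, 'cy': 238.19795202256398, 'pose': array([[-0.72301592,  0.50128201, -0.47535705, -0.33404933],
       [-0.69082203, -0.52105018,  0.50127003,  0.90708584],
       [ 0.00359277,  0.69081333,  0.72302423,  1.3476956 ],
       [ 0.        ,  0.        ,  0.        ,  1.        ]])}
```

View pics/top0.png

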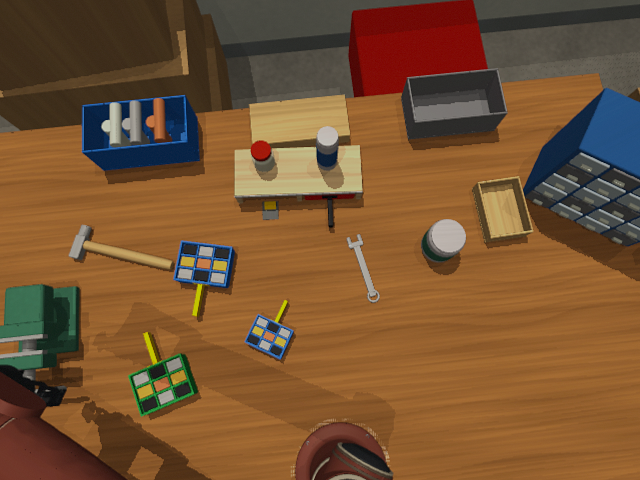

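View pics/side0.png

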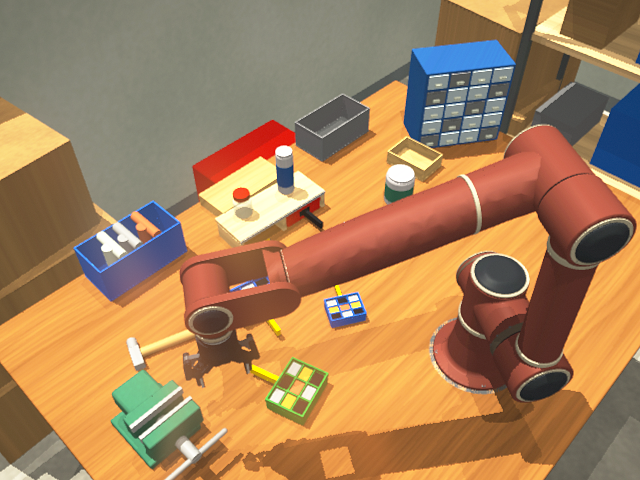

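The top view shows the big blue case at about (204,265), its handle tip at (198,315), the catch at (270,208) and the riser's front edge from (236,195) to (361,193). The small blue case at (270,336) and the green one at (163,384) are look-alikes. The hammer handle's end at (172,265) is very close to the case.

Run:
```python
from h import *
P=np.load('top.npy'); im=cv2.imread('pics/top0.png')
def rect(m,n):
    q=P[m]; r=cv2.minAreaRect((q[:,:2]*1000).astype(np.float32)); print(n,m.sum(),r,np.median(q[:,2])); print(cv2.boxPoints(r).round(0).tolist())
v,u=np.mgrid[:480,:640]; z=P[...,2]
box=lambda a,b,c,d:(u>=a)&(u<=c)&(v>=b)&(v<=d)
rect(box(170,235,240,295)&(z>.041)&(z<.052),'case')
hs=cv2.cvtColor(im,cv2.COLOR_BGR2HSV); yel=(hs[...,0]>24)&(hs[...,0]<34)&(hs[...,1]>180)
rect(box(185,284,210,325)&yel&(z>.025),'handle')
rect(box(225,140,370,205)&(z>.060)&(z<.071),'board')
rect(box(255,198,285,222)&yel,'catch')
rect(box(320,196,340,235)&(z>.025)&(z<.05),'redhandle')
rect(box(80,225,185,280)&(z>.012)&(z<.06),'hammer')
for p in [(270,203),(270,212),(270,218),(172,265),(165,263),(178,262)]: print(p,P[p[1],p[0]].round(3))
b=cv2.resize(im[180:330,160:360],None,fx=4,fy=4,interpolation=cv2.INTER_CUBIC); cv2.imwrite('pics/crop1.png',b)
```

```text
case 660 ((502.979736328125, 286.9364013671875), (132.3947296142578, 130.7266387939453), 76.65851593017578) 0.04335507380941306
[[424.0, 238.0], [551.0, 207.0], [582.0, 336.0], [455.0, 366.0]]
handle 145 ((339.5811767578125, 177.29449462890625), (348.3624572753906, 75.10740661621094), 54.73365783691406) 0.03704392777115295
[[208.0, 57.0], [270.0, 13.0], [471.0, 298.0], [409.0, 341.0]]
board 4993 ((726.0924072265625, 26.513381958007812), (324.4529113769531, 129.55181884765625), 86.02225494384766) 0.06525582408658881
[[650.0, -131.0], [779.0, -140.0], [802.0, 184.0], [673.0, 193.0]]
catch 0 ((0.0, 0.0), (0.0, 0.0), 0.0) nan
[[0.0, 0.0], [0.0, 0.0], [0.0, 0.0], [0.0, 0.0]]
redhandle 153 ((621.1190185546875, -41.528106689453125), (44.10369110107422, 80.00591278076172), 83.32401275634766) 0.036696856437235637
[[579.0, -59.0], [658.0, -68.0], [663.0, -24.0], [584.0, -15.0]]
hammer 1416 ((566.3638916015625, 463.09613037109375), (307.6223449707031, 100.3038101196289), 73.75670623779297) 0.024207239046195927
[[475.0, 329.0], [571.0, 301.0], [658.0, 597.0], [561.0, 625.0]]
(270, 203) [0.665 0.108 0.009]
(270, 212) [0.642 0.111 0.002]
(270, 218) [0.625 0.112 0.005]
(172, 265) [0.527 0.37  0.011]
(165, 263) [0.531 0.384 0.023]
(178, 262) [0.27  0.013 1.205]
  return _methods._mean(a, axis=axis, dtype=dtype,
  ret = ret.dtype.type(ret / rcount)
```

View pics/crop1.png

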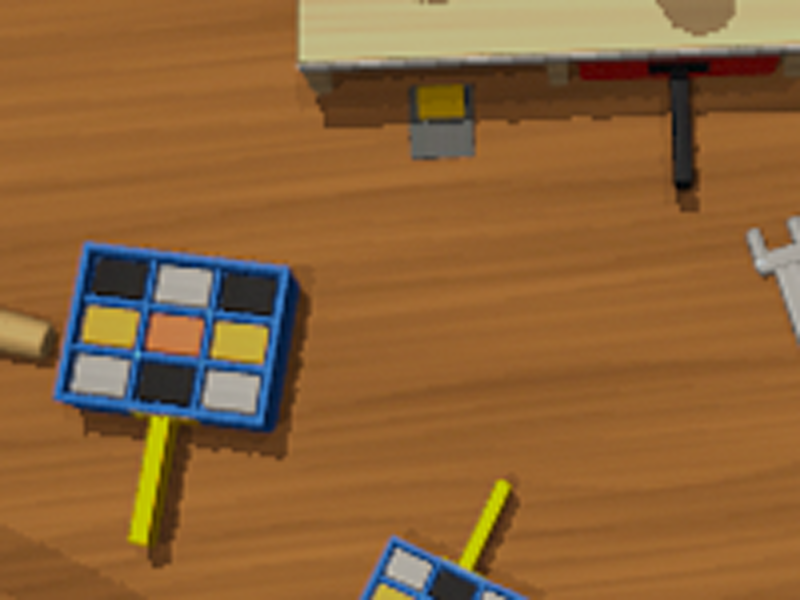

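```bash
cat >> h.py <<'E'
def ray(name,px,z,c=None):
    c=c or calibration(name); M=np.array(c['pose']); out=[]
    for u,v in px:
        d=M[:3,:3]@[(u-c['cx'])/c['fx'],-(v-c['cy'])/c['fy'],-1]; out.append(M[:3,3]+d*(z-M[2,3])/d[2])
    return np.array(out)
def to(pos,hx):
    "tool shift (cm) and rotvec: TCP to world pos, down, tool y square to heading hx (rad, of handle->case)"
    o=get_obs(); T=R.from_rotvec(o['tool_rot']); best=None
    for s in(1,-1):
        x=s*np.array([np.cos(hx),np.sin(hx),0]); zz=np.array([0,0,-1.]); G=R.from_matrix(np.c_[x,np.cross(zz,x),zz])
        r=(T.inv()*G).as_rotvec()
        if best is None or np.linalg.norm(r)<np.linalg.norm(best): best=r
    print('t',o['t'],'q6',o['q'][5],'shift',(T.inv().apply(np.array(pos)-o['tool_pos'])*100).round(2),'turn',best.round(3))
E
python3 - <<'E'
from h import *
f=lambda L:[(160+a/4-.375,180+b/4-.375) for a,b in L]
C=ray('top',f([(85,243),(293,266),(268,420),(57,397)]),.046)[:,:2]*1000
print(C.round(0).tolist(),[np.linalg.norm(C[i]-C[i-1]).round() for i in range(4)],C.mean(0))
H=ray('top',f([(161,418),(139,541)]),.038)[:,:2]*1000; d=H[0]-H[1]; print(H,np.linalg.norm(d),np.arctan2(d[1],d[0]))
print(np.arctan2(*(C[0]-C[3])[::-1]),np.arctan2(*(C[1]-C[2])[::-1]),np.arctan2(*(C[0]-C[1])[::-1])-np.pi/2)
T=R.from_rotvec(get_obs()['tool_rot']).as_matrix();print(T.round(3))
a=-.26; to([.395,.251,.29],a)
E
```

```text
[[580.0, 335.0], [551.0, 207.0], [456.0, 228.0], [484.0, 356.0]] [np.float64(98.0), np.float64(132.0), np.float64(97.0), np.float64(131.0)] [517.50257245 281.51699768]
[[465.53653848 295.22523343]
 [391.8713946  312.28446038]] 75.61461926556422 -0.22756659151074154
-0.21749407441113297 -0.2242431319541601 -0.2218833844896988
[[-0.9    0.437 -0.001]
 [ 0.437  0.9   -0.002]
 [ 0.    -0.002 -1.   ]]
t 0.1 q6 -0.11901880514378987 shift [-24.59 -22.63  11.39] turn [-0.002 -0.    -0.192]
```

```bash
python3 -c "
from h import *
to([.412,.306,.30],-.222)"
```

```text
t 0.1 q6 -0.11901880514378987 shift [-23.71 -16.94  10.38] turn [-0.002 -0.    -0.23 ]
```

Call:
arm_command:
  plan:
    - [[-4,-2.8,1.7,0,0,-0.04],[-8,-5.6,3.4,0,0,-0.08],[-12,-8.5,5.2,0,0,-0.12],[-16,-11.3,6.9,0,0,-0.16],[-20,-14.1,8.6,0,0,-0.2],[-23.7,-16.9,10.4,0,0,-0.23],[-23.7,-16.9,10.4,0,0,-0.23],[-23.7,-16.9,10.4,0,0,-0.23],[-23.7,-16.9,10.4,0,0,-0.23],[-23.7,-16.9,10.4,0,0,-0.23],[-23.7,-16.9,10.4,0,0,-0.23],[-23.7,-16.9,10.4,0,0,-0.23]]
  gripper: -1

```text
t: 1.1
tool_pos: [0.412, 0.3078, 0.3015]
tool_rot: [0.345, 3.122, 0.002]
contact_force: [-0.5, 0.2, 1.0]
opening: 0.0859
grip_force: 0.0
```

Run:
```python
from h import *
c=calibration('wrist');im,d=get_image('wrist');cv2.imwrite('pics/w1.png',im);np.save('w.npy',pts('wrist',d,c));import pickle;pickle.dump(c,open('w.pkl','wb'))
print(c['pose'][:3,3],get_obs()['dq'].round(3));to([.412,.306,.181],-.222)
```

```text
[0.3307038  0.32662714 0.27191477] [ 0.001  0.001  0.001 -0.002  0.001 -0.001]
t 1.15 q6 -0.8539163201767105 shift [-0.03 -0.2  12.05] turn [0.001 0.001 0.002]
```

View pics/w1.png

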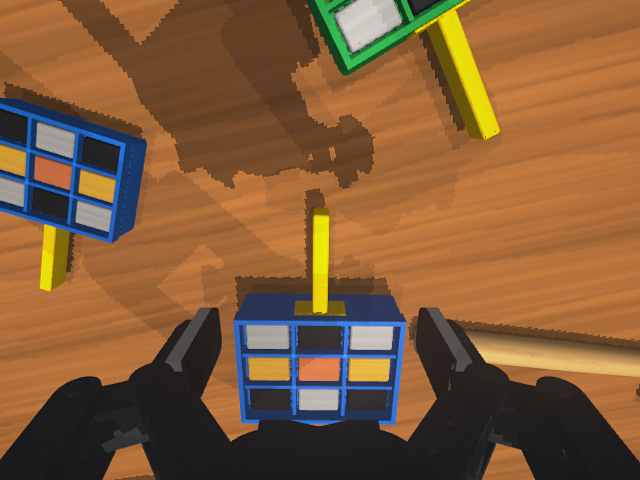

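The wrist view shows the handle running from its tip at (321,216) to its root at (320,306), and the case's top front corners at (237,322) and (405,320). The fingers straddle the handle line, and the hammer handle ends at (450,330), clear of the case.

Run:
```python
from h import *; import pickle
c=pickle.load(open('w.pkl','rb'))
H=ray('wrist',[(321,216),(320.3,304)],.038,c)*1000; C=ray('wrist',[(237,322),(405,320)],.046,c)*1000
d=H[1]-H[0];print(H.round(0),np.arctan2(d[1],d[0]));e=C[0]-C[1];print(C.round(0),np.linalg.norm(e),np.arctan2(-e[0],e[1]), C.mean(0))
```

```text
[[393. 315.  38.]
 [461. 299.  38.]] -0.22610567971753107
[[458. 236.  46.]
 [484. 360.  46.]] 126.8499481611094 2.933134754404803 [471.01498237 297.58281762  46.        ]
```

Call:
arm_command:
  plan:
    - [[0,0,2,0,0,0],[0,0,4,0,0,0],[-0.1,0,6,0,0,0],[-0.1,0,8,0,0,0],[-0.1,0,10,0,0,0],[-0.1,0,11.5,0,0,0],[-0.1,0,12,0,0,0],[-0.1,0,12,0,0,0],[-0.1,0,12,0,0,0],[-0.1,0,12,0,0,0]]

```text
t: 1.98
tool_pos: [0.4138, 0.3073, 0.1822]
tool_rot: [0.346, 3.12, 0.002]
contact_force: [0.1, -0.2, 0.5]
opening: 0.0853
grip_force: 0.0
```

Call:
arm_command:
  plan:
    - [[0,0,0,0,0,0],[0,0,0,0,0,0],[0,0,0,0,0,0],[0,0,0,0,0,0],[0,0,0,0,0,0],[0,0,0,0,0,0],[0,0,0,0,0,0],[0,0,0,0,0,0],[0,0,0,0,0,0],[0,0,0,0,0,0]]
  gripper: 1
  force: 50

```text
t: 2.82
tool_pos: [0.4134, 0.3067, 0.1809]
tool_rot: [0.348, 3.122, 0.001]
contact_force: [-1.5, 1.6, 1.9]
opening: 0.0112
grip_force: 50.2
```

Run:
```python
from h import *
o=get_obs();print(o['tool_pos'],o['contact_force'],o['opening'],o['grip_force'])
c=calibration('top');im,d=get_image('top')
cv2.imwrite('pics/t2.png',cv2.resize(im[170:330,150:363],None,fx=3.75,fy=3.75,interpolation=cv2.INTER_CUBIC))
y=-.0694; ex=np.array([np.cos(y),np.sin(y)]); M=np.array([.6685,.1085])
for s in(-.11,.053):
    p=M+ex*(s-.108); print(s,p); to([*p,.181],y)
```

```text
[0.41339113 0.30669478 0.18093446] [-1.53803578  1.58214225  1.91688309] 0.01118443758326175 50.20863175392151
-0.11 [0.45102477 0.12361706]
t 2.8667 q6 -0.8555488224969439 shift [-7.700e+00 -1.703e+01 -1.000e-02] turn [ 0.     0.    -0.152]
0.053 [0.6136324  0.11231394]
t 2.8667 q6 -0.8555488224969439 shift [-23.81 -14.56  -0.  ] turn [ 0.     0.    -0.152]
```

View pics/t2.png

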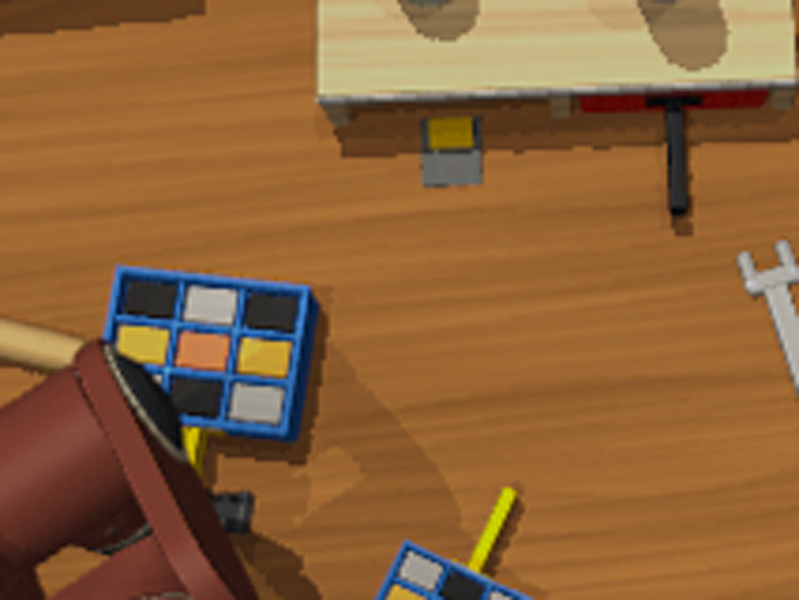

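Call:
arm_command:
  plan:
    - [[-0.3,-0.6,0,0,0,0],[-0.7,-1.4,0,0,0,0],[-1.2,-2.3,0,0,0,0],[-1.7,-3.2,0,0,0,0],[-2.2,-4.1,0,0,0,0],[-2.7,-5.0,0,0,0,0],[-3.2,-5.9,0,0,0,0],[-3.7,-6.8,0,0,0,0],[-4.2,-7.7,0,0,0,0],[-4.6,-8.4,0,0,0,0],[-5,-9,0,0,0,0],[-5,-9,0,0,0,0]]

```text
t: 3.87
tool_pos: [0.4429, 0.2063, 0.1808]
tool_rot: [0.35, 3.121, -0.002]
contact_force: [0.1, -2.0, 4.0]
opening: 0.0112
grip_force: 50.5
```

Call:
arm_command:
  plan:
    - [[-0.3,-0.5,0,0,0,-0.01],[-0.8,-1.2,0,0,0,-0.025],[-1.3,-2,0,0,0,-0.04],[-1.8,-2.8,0,0,0,-0.055],[-2.3,-3.6,0,0,0,-0.07],[-2.8,-4.4,0,0,0,-0.085],[-3.3,-5.2,0,0,0,-0.1],[-3.7,-6,0,0,0,-0.115],[-4.1,-6.7,0,0,0,-0.13],[-4.5,-7.3,0,0,0,-0.145],[-4.7,-7.7,0,0,0,-0.152],[-4.7,-7.7,0,0,0,-0.152]]

```text
t: 4.87
tool_pos: [0.4714, 0.1217, 0.1809]
tool_rot: [0.109, 3.139, -0.001]
contact_force: [-0.9, 0.5, 4.9]
opening: 0.0111
grip_force: 50.7
```

Run:
```python
from h import *
o=get_obs();print(o['tool_pos'],o['contact_force'],o['opening'],o['grip_force'])
c=calibration('top');im,d=get_image('top');np.save('top3.npy',pts('top',d,c))
cv2.imwrite('pics/t3.png',cv2.resize(im[180:300,210:370],None,fx=5,fy=5,interpolation=cv2.INTER_CUBIC))
y=-.0694; ex=np.array([np.cos(y),np.sin(y)]); M=np.array([.6685,.1085])
for s in(-.09,.053):
    p=M+ex*(s-.108); to([*p,.181],y)
```

```text
[0.47144359 0.12167699 0.18087757] [-0.89170708  0.5247839   4.86049795] 0.011139299574328987 50.72008430957794
t 4.9167 q6 -1.40055998972291 shift [ 0.04  0.04 -0.02] turn [-0.001  0.001 -0.   ]
t 4.9167 q6 -1.40055998972291 shift [-1.426e+01  4.000e-02 -1.000e-02] turn [-0.001  0.001 -0.   ]
```

View pics/t3.png

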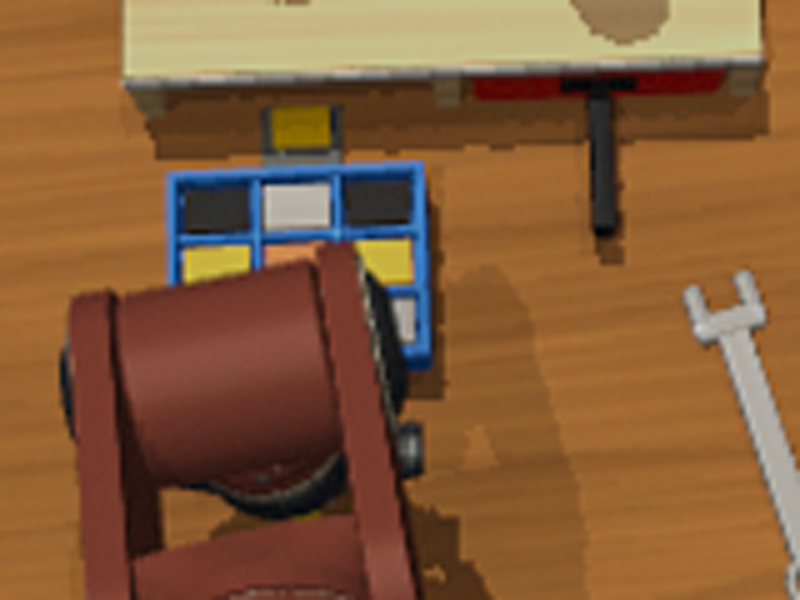

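The case now sits square in front of the bay: its far top corners are at (168,172) and (423,162) in the crop, and the board's front edge runs from (124,79) to (763,55). I'll check the lateral alignment.

Run:
```python
from h import *
f=lambda L:[(210+a/5-.4,180+b/5-.4) for a,b in L]
C=ray('top',f([(168,172),(424,162)]),.046)[:,:2]*1000; B=ray('top',f([(124,79),(763,55)]),.066)[:,:2]*1000
K=ray('top',f([(272,107),(331,107)]),.010)[:,:2]*1000
e=B[0]-B[1];ey=e/np.linalg.norm(e);O=B[1]+240*ey*np.linalg.norm(e)/324; ex=np.array([ey[1],-ey[0]])
print('edge',np.linalg.norm(e),'O',O,'yaw',-np.arctan2(ey[0],ey[1]))
d=C[0]-C[1];print('case yaw',-np.arctan2(d[0],d[1]),np.linalg.norm(d))
for n,q in(('case',C),('catch',K)): print(n,[((p-O)@ex,(p-O)@ey) for p in [*q,q.mean(0)]])
```

```text
edge 321.8483693191369 O [669.91923431 107.56510758] yaw -0.07067123165101383
case yaw -0.06931689946347579 129.8644075408616
case [(np.float64(-43.59218830374664), np.float64(64.5597289606409)), (np.float64(-43.41630881036533), np.float64(-65.30455948057302)), (np.float64(-43.50424855705599), np.float64(-0.3724152599660626))]
catch [(np.float64(0.731739503147162), np.float64(15.62699646049294)), (np.float64(-0.4928942163717232), np.float64(-15.40498521884445)), (np.float64(0.11942264338777653), np.float64(0.1110056208242418))]
```

Call:
arm_command:
  plan:
    - [[-0.6,0,-0.04,0,0,0],[-1.6,0,-0.04,0,0,0],[-2.6,0,-0.04,0,0,0],[-3.6,0,-0.04,0,0,0],[-4.6,0,-0.04,0,0,0],[-5.6,0,-0.04,0,0,0],[-6.4,0,-0.04,0,0,0],[-7,0,-0.04,0,0,0],[-7,0,-0.04,0,0,0]]

```text
t: 5.67
tool_pos: [0.5414, 0.1172, 0.1809]
tool_rot: [-0.109, -3.139, 0.001]
contact_force: [0.6, -0.1, 3.3]
opening: 0.0112
grip_force: 50.4
```

Call:
arm_command:
  plan:
    - [[-0.5,0,0,0,0,0],[-1.2,0,0,0,0,0],[-1.9,0,0,0,0,0],[-2.6,0,0,0,0,0],[-3.3,0,0,0,0,0],[-4,0,0,0,0,0],[-4.7,0,0,0,0,0],[-5.3,0,0,0,0,0],[-5.8,0,0,0,0,0],[-6.2,0,0,0,0,0],[-6.5,0,0,0,0,0],[-6.5,0,0,0,0,0]]

```text
t: 6.67
tool_pos: [0.6055, 0.1129, 0.1809]
tool_rot: [-0.109, -3.138, 0.001]
contact_force: [-3.1, -0.8, 6.2]
opening: 0.0112
grip_force: 50.9
```

Run:
```python
from h import *
o=get_obs();print(o['tool_pos'],o['contact_force'],o['wrist_torque'],o['opening'],o['grip_force'])
y=-.0705; ex=np.array([np.cos(y),np.sin(y)]); M=np.array([.669,.1085])
p=M+ex*(.053-.108); to([*p,.181],y)
```

```text
[0.60553824 0.11285319 0.18094107] [-3.14933587 -0.77478869  6.22259333] [0.14666451 0.27086921 0.0548222 ] 0.011166916745832478 50.91211259365082
t 6.6667 q6 -1.4373969133147328 shift [-0.86  0.01 -0.01] turn [-0.001 -0.002  0.001]
```

Call:
arm_command:
  plan:
    - [[-0.2,0,0,0,0,0],[-0.4,0,0,0,0,0],[-0.6,0,0,0,0,0],[-0.8,0,0,0,0,0],[-0.9,0,0,0,0,0],[-0.9,0,0,0,0,0]]

```text
t: 7.17
tool_pos: [0.6142, 0.1123, 0.181]
tool_rot: [-0.109, -3.137, 0.001]
contact_force: [-3.8, 0.5, 7.4]
opening: 0.0113
grip_force: 51.0
```

Call:
arm_command:
  plan:
    - [[-0.1,0,0,0,0,0],[-0.1,0,0,0,0,0],[-0.1,0,0,0,0,0]]

```text
t: 7.42
tool_pos: [0.615, 0.1122, 0.181]
tool_rot: [-0.109, -3.136, 0.001]
contact_force: [-6.2, 1.3, 7.9]
opening: 0.0114
grip_force: 51.1
```

Call:
arm_command:
  plan:
    - [[-0.1,0,0,0,0,0],[-0.1,0,0,0,0,0],[-0.1,0,0,0,0,0]]

```text
t: 7.67
tool_pos: [0.6159, 0.1122, 0.1809]
tool_rot: [-0.109, -3.136, 0.001]
contact_force: [-5.9, 1.2, 7.9]
opening: 0.0113
grip_force: 51.1
```

Call:
arm_command:
  plan:
    - [[-0.1,0,0,0,0,0],[-0.1,0,0,0,0,0],[-0.1,0,0,0,0,0]]

```text
t: 7.92
tool_pos: [0.6169, 0.1121, 0.1809]
tool_rot: [-0.109, -3.136, 0.001]
contact_force: [-5.6, 0.5, 8.2]
opening: 0.0113
grip_force: 51.1
```

Call:
arm_command:
  plan:
    - [[-0.1,0,0,0,0,0],[-0.1,0,0,0,0,0],[-0.1,0,0,0,0,0]]

```text
t: 8.17
tool_pos: [0.6179, 0.112, 0.181]
tool_rot: [-0.109, -3.136, 0.001]
contact_force: [-5.9, -0.0, 8.2]
opening: 0.0113
grip_force: 51.1
```

Run:
```python
from h import *
im,d=get_image('top')
a=cv2.resize(im[170:270,220:350],None,fx=5,fy=5,interpolation=cv2.INTER_CUBIC)
im,d=get_image('side');b=cv2.resize(im[170:270,200:330],None,fx=5,fy=5,interpolation=cv2.INTER_CUBIC)
cv2.imwrite('pics/t4.png',cv2.resize(np.vstack([a,b]),None,fx=.6,fy=.6))
c=calibration('wrist');im,d=get_image('wrist');cv2.imwrite('pics/w4.png',im)
```

```text
(no output)
```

View pics/t4.png

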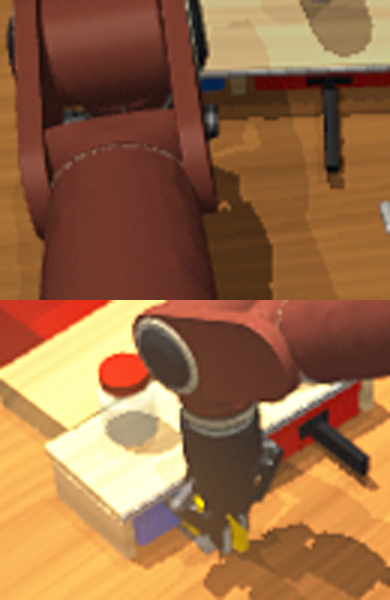

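The arm hides the mouth in both views, and the case looks nearly flush. I'll keep pushing until the back panel shows up in the force.

Call:
arm_command:
  plan:
    - [[-0.1,0,0,0,0,0],[-0.1,0,0,0,0,0],[-0.1,0,0,0,0,0]]

```text
t: 8.57
tool_pos: [0.6186, 0.112, 0.1809]
tool_rot: [-0.109, -3.134, 0.001]
contact_force: [-8.4, 0.2, 10.0]
opening: 0.0113
grip_force: 51.5
```

Call:
arm_command:
  plan:
    - [[-0.1,0,0,0,0,0],[-0.1,0,0,0,0,0],[-0.1,0,0,0,0,0]]

```text
t: 8.82
tool_pos: [0.619, 0.112, 0.1809]
tool_rot: [-0.109, -3.132, 0.001]
contact_force: [-13.5, 0.2, 13.9]
opening: 0.0111
grip_force: 52.0
```

View pics/w4.png

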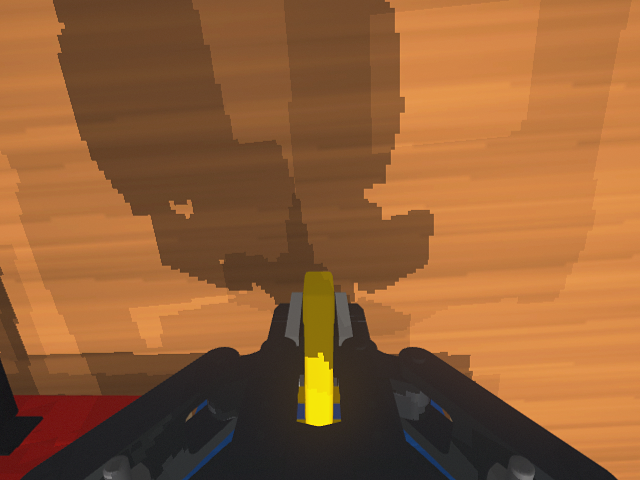

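The wrist view shows the handle held at (320,350). The push has reached the back stop at 13 N. Now I'll pull back in stages.

Call:
arm_command:
  plan:
    - [[0.1,0,-0.02,0,0,0],[0.2,0,-0.05,0,0,0],[0.3,0,-0.05,0,0,0],[0.3,0,-0.05,0,0,0]]

```text
t: 9.15
tool_pos: [0.6175, 0.112, 0.181]
tool_rot: [-0.109, -3.139, 0.001]
contact_force: [0.3, 1.3, 0.7]
opening: 0.0115
grip_force: 50.0
```

Call:
arm_command:
  plan:
    - [[0.1,0,0,0,0,0],[0.2,0,0,0,0,0],[0.2,0,0,0,0,0]]

```text
t: 9.4
tool_pos: [0.6155, 0.112, 0.1811]
tool_rot: [-0.11, -3.139, 0.001]
contact_force: [1.3, -0.2, -0.7]
opening: 0.0113
grip_force: 49.9
```

Call:
arm_command:
  plan:
    - [[0.1,0,0,0,0,0],[0.2,0,0,0,0,0],[0.2,0,0,0,0,0]]

```text
t: 9.65
tool_pos: [0.6136, 0.1122, 0.1812]
tool_rot: [-0.11, -3.139, 0.0]
contact_force: [2.6, -0.4, -1.5]
opening: 0.0112
grip_force: 49.5
```

Call:
arm_command:
  plan:
    - [[0.1,0,0,0,0,0],[0.2,0,0,0,0,0],[0.2,0,0,0,0,0]]

```text
t: 9.9
tool_pos: [0.6118, 0.1124, 0.1814]
tool_rot: [0.11, 3.139, -0.0]
contact_force: [4.4, -0.7, -4.3]
opening: 0.0116
grip_force: 49.2
```

Call:
arm_command:
  plan:
    - [[0.1,0,0,0,0,0],[0.2,0,0,0,0,0],[0.2,0,0,0,0,0]]

```text
t: 10.15
tool_pos: [0.6101, 0.1125, 0.1815]
tool_rot: [0.11, 3.138, -0.0]
contact_force: [6.3, -0.2, -6.2]
opening: 0.0113
grip_force: 49.1
```

Call:
arm_command:
  plan:
    - [[0.1,0,0.02,0,0,0],[0.2,0,0.05,0,0,0],[0.2,0,0.05,0,0,0]]

```text
t: 10.4
tool_pos: [0.6086, 0.1126, 0.1814]
tool_rot: [0.11, 3.136, -0.0]
contact_force: [8.9, -0.6, -7.0]
opening: 0.0111
grip_force: 49.0
```

Call:
arm_command:
  plan:
    - [[0.1,0,0.02,0,0,0],[0.2,0,0.03,0,0,0],[0.2,0,0.03,0,0,0]]

```text
t: 10.65
tool_pos: [0.607, 0.1127, 0.1814]
tool_rot: [0.11, 3.134, 0.0]
contact_force: [10.4, -1.0, -7.5]
opening: 0.0113
grip_force: 48.9
```

Call:
arm_command:
  plan:
    - [[0.1,0,0.02,0,0,0],[0.2,0,0.03,0,0,0],[0.25,0,0.03,0,0,0],[0.25,0,0.03,0,0,0]]

```text
t: 10.98
tool_pos: [0.605, 0.1127, 0.1813]
tool_rot: [0.11, 3.132, 0.0]
contact_force: [13.0, -1.1, -8.9]
opening: 0.0117
grip_force: 48.7
```

Call:
arm_command:
  plan:
    - [[0.05,0,0,0,0,0],[0.05,0,0,0,0,0],[0.05,0,0,0,0,0],[0.05,0,0,0,0,0],[0.05,0,0,0,0,0],[0.05,0,0,0,0,0],[0.05,0,0,0,0,0],[0.05,0,0,0,0,0],[0.05,0,0,0,0,0],[0.05,0,0,0,0,0],[0.05,0,0,0,0,0],[0.05,0,0,0,0,0]]

```text
t: 11.98
tool_pos: [0.6046, 0.1128, 0.1813]
tool_rot: [0.11, 3.132, 0.0]
contact_force: [12.7, -0.9, -9.1]
opening: 0.0114
grip_force: 48.7
```

Call:
arm_command:
  plan:
    - [[0,0,0,0,0,0],[0,0,0,0,0,0],[0,0,0,0,0,0],[0,0,0,0,0,0]]

```text
t: 12.32
tool_pos: [0.6047, 0.1128, 0.1813]
tool_rot: [0.11, 3.132, 0.0]
contact_force: [13.8, -1.5, -8.8]
opening: 0.011
grip_force: 48.7
```

The catch held about 13 N for over a second. Next I'll ease the case forward to home and release.

Call:
arm_command:
  plan:
    - [[-0.2,0,0,0,0,0],[-0.5,0,-0.02,0,0,0],[-0.8,0,-0.05,0,0,0],[-1.1,0,-0.05,0,0,0],[-1.4,0,-0.05,0,0,0],[-1.6,0,-0.05,0,0,0],[-1.6,0,-0.05,0,0,0],[-1.6,0,-0.05,0,0,0]]

```text
t: 12.98
tool_pos: [0.6182, 0.1122, 0.181]
tool_rot: [-0.109, -3.137, -0.0]
contact_force: [-5.3, -0.0, 4.3]
opening: 0.0111
grip_force: 50.6
```

Call:
arm_command:
  plan:
    - [[0.05,0,0,0,0,0],[0.05,0,0,0,0,0],[0.05,0,0,0,0,0]]

```text
t: 13.23
tool_pos: [0.618, 0.1122, 0.181]
tool_rot: [-0.109, -3.139, -0.0]
contact_force: [-4.5, 0.9, 2.7]
opening: 0.0116
grip_force: 50.4
```

Call:
arm_command:
  plan:
    - [[0,0,0,0,0,0],[0,0,0,0,0,0],[0,0,0,0,0,0],[0,0,0,0,0,0],[0,0,0,0,0,0],[0,0,0,0,0,0]]
  gripper: 0

```text
t: 13.73
tool_pos: [0.6184, 0.1119, 0.1811]
tool_rot: [0.11, 3.139, -0.0]
contact_force: [0.4, -0.1, -0.1]
opening: 0.043
grip_force: 0.0
```

Call:
arm_command:
  plan:
    - [[0,0,-0.5,0,0,0],[0,0,-1.5,0,0,0],[0,0,-3,0,0,0],[0,0,-5,0,0,0],[0,0,-7,0,0,0],[1,0,-9,0,0,0],[3.5,0,-10,0,0,0],[6.5,0,-11,0,0,0],[9.5,0,-12,0,0,0],[12,0,-13,0,0,0],[14,0,-14,0,0,0],[14,0,-14,0,0,0]]

```text
t: 14.73
tool_pos: [0.4767, 0.1223, 0.3247]
tool_rot: [0.108, 3.135, 0.001]
contact_force: [1.6, -0.7, 0.7]
opening: 0.0429
grip_force: 0.0
```

Call:
arm_command:
  plan:
    - [[2,1,0,0,0,0],[4,3,0,0,0,0],[6,6,0,0,0,0],[6,9,0,0,0,0],[6,12,0,0,0,0],[6,15,0,0,0,0],[6,18,0,0,0,0],[6,20,0,0,0,0],[6,20,0,0,0,0],[6,20,0,0,0,0]]

```text
t: 15.57
tool_pos: [0.433, 0.3263, 0.322]
tool_rot: [0.107, 3.139, 0.0]
contact_force: [-0.5, -0.4, 0.4]
opening: 0.0425
grip_force: 0.0
```

Run:
```python
from h import *
print(get_obs()['contact_force'])
im,d=get_image('top')
cv2.imwrite('pics/t5.png',cv2.resize(im[140:260,210:370],None,fx=5,fy=5,interpolation=cv2.INTER_CUBIC))
```

```text
[-0.50212799 -0.35255904  0.37496372]
```

View pics/t5.png

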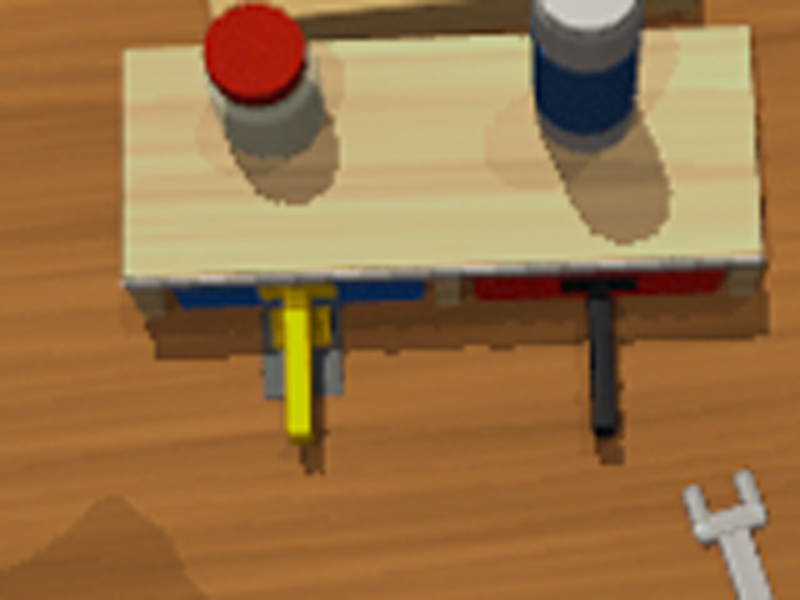

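The case sits home, level with the red one. Its handle tip is at (300,440), and the yellow catch shows up in front of it at (300,325), where it was at the start. The jar, spray can and wrench are unmoved.

```bash
python3 -c "
from station import *
print(finish_job())"
```

```text
the job is handed in; nothing more can be done
None
```

The blue case is fully home in the empty bay with the catch up in front of it; the catch held a pull of about 13 N for over a second, then I let go and handed the job in at about 16 s on the robot's clock.

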